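# Break the bottle capper loose with the pry bar

## Task

The bottle capper's heavy round foot sits tight on its two dowel pins and has to come up before it can be taken off for cleaning. Push down the raised free end of the pry bar that runs over its wooden block and under the rim of that round foot, until the bar is about level and the foot stays up on its pins, then let go and leave the bar lying over its block. Work with the bar only, do not touch the capper itself, and leave the vice with the square foot seated as it is.

Things in the scene. Friction and masses are not known exactly. Their poses are not given: they have to be found in the camera images.
- capper: bottle capper, dark cast steel, 255 mm high: round foot 130 mm across (rim 18 mm thick, underside 22 mm above the origin), column, cross head, lever. Origin: centre of its underside, z up, 6 mm above the table when seated. Slides straight up two dowel pins, at most 30 mm, against its weight (14-21 N) plus 25 N friction, and stays where left. The bar lies on its -x side.
- pry_bar: loose flat steel bar 248 x 22 x 10 mm. Lies over a steel half-round (top 32 mm up) on a fixed wooden block with low side cheeks; tip 18 mm under the rim of the round foot; free end rises at 20 degrees. Origin: on its underside over the half-round; +x to the tip (58 mm off), -x to the free end (190 mm off), z out of its top. Level, its top is 42 mm up and the foot 14 mm higher than seated.
- pry_bar_end (a point): point to push: middle of the pry bar's top face, 15 mm short of the free end, 175 mm from the half-round. About 103 mm above the table at the start, 42 mm with the bar level. Pushing it down takes 8 to 19 N, most when level; it moves 13 mm outwards on the way. Axes as the bar's.
- vice: small bench vice, same dark cast steel, 140 mm high, with a square foot (rim 120 x 124 mm), on a like mount beside the capper, with a like bar and block of its own. Origin: centre of its underside, 6 mm above the table. To be left seated.
There are look-alikes about, which are no part of the job. Leave any turquoise look-alike of the pry_bar alone.

How it is judged:
At the end, for the whole second after the job is handed in: The capper's foot stays up at least 7 mm above where it was seated (origin above 13 mm), at rest; the pry bar lies still over its block, within 30 mm of its first place and within 17 degrees of level (height (world z) of capper above 0.013 m and linear speed of capper below 0.01 m/s and distance of pry_bar from where it was at the start of the episode below 0.03 m and angle between pry_bar's own z axis and vertical below 0.3 rad and linear speed of pry_bar below 0.02 m/s); the robot touches nothing.
It fails at once if the robot touches the capper itself (contact force between any of the fingers, the arm and capper above 1 N).
It fails at once if the vice is lifted off its seat by more than 4 mm (distance of vice from where it was at the start of the episode above 0.004 m).
It also fails if it takes over 32 s, if anything falls off the work surface, if the arm or the gripper's body presses on something with over 40 N, if the wrist force passes 120 N, or if a joint passes its speed limit or range.

## Robot

A 6-joint arm with a two-finger parallel gripper is mounted at the origin on the work surface. World frame = base frame: x ahead of the robot, y to its left, z up, the work surface at z = 0. Lengths are in m, angles in rad, forces in N, time in s.
With the tool pointing down it reaches from about 0.375 to 0.9 m from the base axis. Payload 3.1 kg.
Tool frame: the origin (TCP) lies on the centre line of the jaws, within the pads' length; the fingertips stand robot.nose_length ahead of it and the grasp point (between the pads) lies 6 mm ahead of it (robot.nose_length is the distance from the TCP to the fingertips, in m); z points along the fingers, y is the line along which they close (so a half turn about z gives the same grasp; the last joint's range is limited). The gripper opens to 87 mm and grips with 3 to 60 N. Pads are 19 mm wide; open, the fingers measure 117 mm over their backs; the gripper's body (75 mm by 190 mm) begins 51 mm behind the grasp point.
Start: joints at [0.998, 0.527, 1.433, -0, 1.181, -0.178], TCP at [0.24, 0.577, 0.248] pointing down, gripper open.
Joint ranges: [-3.08, 3.08], [-0.75, 2.2], [0.22, 2.44], [-1.43, 4.57], [0, 2.65], [-2.85, 2.85]. Speed limits (rad/s): [2.79, 2.79, 3.14, 3.14, 3.14, 3.14].

## Interface

Orientations are given as a unit quaternion [x, y, z, w].
In Python, from rig import robot gives the robot as it stands.
- The arm moves only by the shell command python3 -m crank 'ROWS' [FORCE]. ROWS is JSON, one flat list of numbers, 7 for each row, row after row: the shift along the tool's x, y, z in mm, then the turn, a rotation vector about the tool's x, y, z in degrees, then the closure in counts, from 0 (fully open) to 255 (shut). In form: [x, y, z, ax, ay, az, fingers, x, y, z, ax, ay, az, fingers, ...]. A call has exactly 5 rows; each row is the pose to reach, as a shift and turn from the pose commanded when the call began, along the tool's axes at that moment; what a row does not reach only later rows make up. A row lasts 1/12 s, in which the tool goes at most 41.7 mm and 7.16 degrees, less where a joint would pass 70% of its speed; a pose out of reach is approached as far as the arm can. A call with a gripper value outside its range is refused whole. The fingers move at their own pace and stop on an object; FORCE is the grip in N (left out, the last holds). Time passes only in rows, so rows that repeat a pose let the fingers close, or fill a call up. It gives the time, the measured TCP pose, the force, the opening and the grip force at its end, in the units of the state.
- robot.get_obs(): the state, without advancing time (a new reading comes with each control period).
- robot.camera(name): name is "scene" or "top" or "wrist"; returns a dict with "pixels" (400x640x3 uint8, red, green, blue), "intrinsics" (3x3 intrinsics, pixels), "extrinsics" (4x4, takes a point from camera to world coordinates); the wrist camera has in their place "mount" (4x4, takes a point from camera to tool coordinates, whose origin is the TCP and whose axes are the flange's). Camera axes: x right, y down, z forward; pixel columns grow to the right and rows downward; lengths in m; the calibration is good to about 2 mm. The wrist camera is an equidistant fisheye: a pixel r from the principal point sees the ray r / f radians off the axis. A picture is of the moment at which its call begins: read the wrist's pose just before it. There is no depth.
- robot.hand_in(): hands the job in; it is judged then, once.
The state is a dict: "time": time; "q": joint angles; "joint_velocities": joint speeds; "joint_torque": joint torques, N m; "position": TCP position; "tool_rot": TCP orientation; "ft_force": force on the tool from outside, world axes, zero at the start; "moment": the same for the moment, N m; "grip_width": finger opening in m; "grip_force": force on a finger pad.
Only numpy, scipy, OpenCV 4.12 (cv2) and the standard library are available. Lean on these libraries where they do the work, as an engineer would, in place of code of your own. Each camera call takes 0.05 s, during which the arm holds its last target. There are 200 camera calls.

## Working session

There is one attempt and no reset: what is moved stays moved. The work goes in short steps, Python scripts to look and compute and a shell command to move; the robot and the scene stay as the last step left them, time stands still between calls to the robot, and variables do not carry over. Pictures are saved under pics/ and viewed, at most 10 in all, crops included, and the job is handed in when it is done.

```bash
mkdir -p pics; ls; python3 - <<'E'
from rig import robot
import cv2,numpy as np
o=robot.get_obs();print({k:np.round(v,3) for k,v in o.items()},robot.nose_length)
for n in("scene","top"):
    c=robot.camera(n);cv2.imwrite(f"pics/{n}0.png",c["pixels"][...,::-1]);print(n,np.round(c["intrinsics"],1).tolist(),np.round(c["extrinsics"],4).tolist())
    np.savez(f"{n}.npz",K=c["intrinsics"],E=c["extrinsics"],P=c["pixels"])
E
```

```text
pics
{'time': np.float64(0.0), 'q': array([ 0.997,  0.528,  1.434, -0.   ,  1.181, -0.178]), 'joint_velocities': array([ 0.001, -0.   ,  0.001, -0.001,  0.   , -0.002]), 'joint_torque': array([-1.0000e-03, -4.4004e+01, -1.7659e+01,  6.3000e-02,  5.8000e-02,
       -0.0000e+00]), 'position': array([0.24 , 0.576, 0.247]), 'tool_rot': array([ 0.196,  0.981, -0.001, -0.   ]), 'ft_force': array([ 0.575,  0.859, -0.186]), 'moment': array([-0.032, -0.006, -0.015]), 'grip_force': np.float64(0.0), 'grip_width': np.float64(0.087)} 0.025
scene [[397.6, 0.0, 316.8], [0.0, 397.6, 196.8], [0.0, 0.0, 1.0]] [[0.6871, 0.5605, -0.4624, 0.9546], [0.7265, -0.5188, 0.4507, -0.4525], [0.0127, -0.6456, -0.7636, 0.8215], [0.0, 0.0, 0.0, 1.0]]
top [[465.9, 0.0, 319.2], [0.0, 465.9, 205.9], [0.0, 0.0, 1.0]] [[-0.0275, -0.9958, 0.0876, 0.4183], [-0.9996, 0.0281, 0.0059, -0.0595], [-0.0083, -0.0874, -0.9961, 1.2688], [0.0, 0.0, 0.0, 1.0]]
```

View pics/scene0.png

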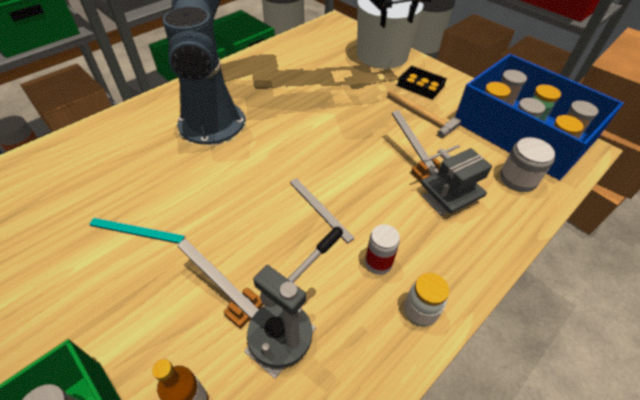

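View pics/top0.png

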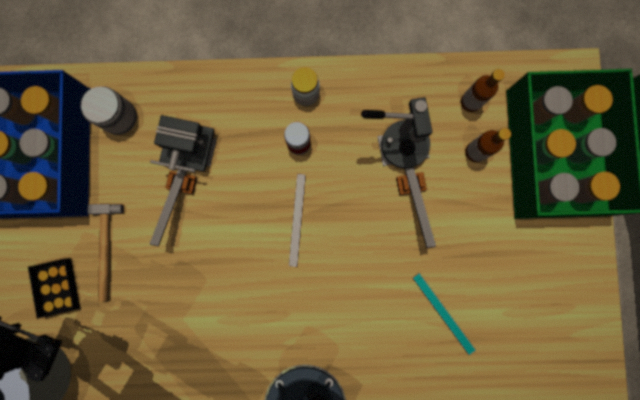

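Scene view: the round-footed capper is at (280,330), with its bar's free end at about (185,245). The vice is at (455,180).

Candidates for the bar:
- Capper's bar: top (420,208), scene (218,275).
- Vice's bar: top (167,210), scene (408,135).
- Loose grey bar: top (298,220), scene (320,210).
- Turquoise bar: top (445,313), scene (137,230).

I choose the bar at the round foot and check it in one crop.

```bash
python3 - <<'E'
import cv2,numpy as np
t=np.load("top.npz")["P"][120:270,350:480,::-1];s=np.load("scene.npz")["P"][220:370,170:330,::-1]
f=lambda a:cv2.resize(a,None,fx=2.7,fy=2.7,interpolation=cv2.INTER_CUBIC)
cv2.imwrite("pics/crop.png",np.hstack([f(t),f(s)]))
E
```

```text
(no output)
```

View pics/crop.png

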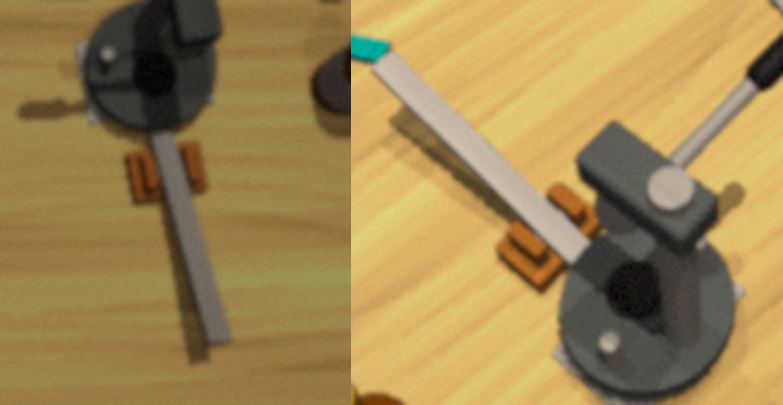

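The crop confirms a grey bar over a wooden block with its tip under the round foot. Its free end is at about top (431,245) and scene (181.5,242.6). The turquoise bar lies behind it and isn't touching.

```bash
cat >h.py <<'E'
import numpy as np,cv2
C={n:np.load(n+".npz") for n in("top","scene")}
def tri(a,b):
    A=[]
    for n in("top","scene"):
        T=np.linalg.inv(C[n]["E"]);A.append(C[n]["K"]@T[:3])
    X=cv2.triangulatePoints(A[0],A[1],np.array(a,float).reshape(2,1),np.array(b,float).reshape(2,1))[:,0];return X[:3]/X[3]
def proj(n,X):
    p=C[n]["K"]@(np.linalg.inv(C[n]["E"])@np.append(X,1))[:3];return p[:2]/p[2]
E
python3 - <<'E'
from h import *
e=tri((431,245.4),(181.5,242.6));f=tri((410.4,170),(254,313.3));print(e,f)
d=f-e;print(np.linalg.norm(d),np.degrees(np.arctan2(d[1],d[0])),np.degrees(np.arcsin(d[2]/np.linalg.norm(d))))
u=d/np.linalg.norm(d);P=e+15*u/1000;print("push",P, "half-round",e+.19*u)
from rig import robot
from scipy.spatial.transform import Rotation as R
o=robot.get_obs();r=R.from_quat(o["tool_rot"]);print(r.as_matrix().round(3))
yaw=np.arctan2(d[1],d[0]);print("tool delta mm to 50 above (tips)",r.inv().apply(P+[0,0,.025+.05]-o["position"])*1000, "radius",np.hypot(*P[:2]))
E
```

```text
[ 0.41416654 -0.32900396  0.10034872] [ 0.61714854 -0.29970852  0.02899823]
0.2171423639977807 8.21252196336323 -19.18312758758386
push [ 0.42818836 -0.32698025  0.09541989] half-round [ 0.59177619 -0.30337039  0.0379169 ]
[[-0.923  0.385 -0.001]
 [ 0.385  0.923 -0.002]
 [ 0.    -0.002 -1.   ]]
tool delta mm to 50 above (tips) [-521.18107521 -761.3782618    77.53565803] radius 0.5387590887953825
```

```bash
python3 -m crank '[-32,-25,0,0,0,0,255,-64,-50,0,0,0,0,255,-96,-75,0,0,0,0,255,-128,-100,0,0,0,0,255,-160,-125,0,0,0,0,255]' 20 && python3 -m crank '[-32,-25,0,0,0,0,255,-64,-50,0,0,0,0,255,-96,-75,0,0,0,0,255,-128,-100,0,0,0,0,255,-160,-125,0,0,0,0,255]'; python3 - <<'E'
from h import *
from rig import robot
from scipy.spatial.transform import Rotation as R
o=robot.get_obs();r=R.from_quat(o["tool_rot"]);print(o["q"].round(2),r.as_matrix().round(3))
print(r.inv().apply(np.array([.425,-.327,.19])-o["position"])*1000)
E
```

```text
time: 0.52
position: [0.3401, 0.3982, 0.2472]
tool_rot: [0.196, 0.981, -0.0, -0.0]
ft_force: [1.1, -0.2, 0.3]
grip_width: 0.0615
grip_force: 0.0
time: 0.93
position: [0.4399, 0.2212, 0.2474]
tool_rot: [0.196, 0.981, -0.0, -0.0]
ft_force: [0.8, 0.4, -0.2]
grip_width: 0.0284
grip_force: 0.0
[ 0.24  0.35  1.76  0.    1.03 -0.94] [[-0.923  0.385 -0.   ]
 [ 0.385  0.923 -0.   ]
 [ 0.    -0.    -1.   ]]
[-197.08304612 -511.7512327    57.44190106]
```

```bash
python3 -m crank '[-14,-37,0,0,0,0,255,-28,-74,0,0,0,0,255,-42,-111,0,0,0,0,255,-56,-148,0,0,0,0,255,-70,-185,0,0,0,0,255]' && python3 -m crank '[-14,-37,4,0,0,0,255,-28,-74,8,0,0,0,255,-42,-111,12,0,0,0,255,-56,-148,16,0,0,0,255,-70,-185,20,0,0,0,255]' && python3 -m crank '[-14,-36,7,0,0,-6,255,-28,-72,14,0,0,-12,255,-42,-108,21,0,0,-18,255,-57,-142,37,0,0,-24,255,-57,-142,37,0,0,-31,255]'; python3 - <<'E'
from h import *
from rig import robot
o=robot.get_obs();print(o["q"].round(2),o["position"],o["tool_rot"])
c=robot.camera("wrist");s=robot.camera("scene");np.savez("wrist.npz",K=c["intrinsics"],M=c["mount"],p=o["position"],q=o["tool_rot"]);print(c["intrinsics"],c["mount"].round(3))
cv2.imwrite("pics/w1.png",c["pixels"][...,::-1])
E
```

```text
time: 1.35
position: [0.4324, 0.0237, 0.2474]
tool_rot: [0.196, 0.981, 0.0, -0.0]
ft_force: [0.2, 0.6, 0.2]
grip_width: 0.0017
grip_force: 0.0
time: 1.77
position: [0.4258, -0.1741, 0.2272]
tool_rot: [0.196, 0.981, 0.0, -0.0]
ft_force: [0.1, 0.1, 0.5]
grip_width: 0.0008
grip_force: 0.0
time: 2.18
position: [0.4246, -0.3326, 0.1884]
tool_rot: [-0.073, 0.997, -0.002, 0.0]
ft_force: [-0.2, 0.7, 0.2]
grip_width: 0.0006
grip_force: 0.0
[-0.87  0.49  1.71 -0.    0.94 -2.59] [ 0.42459911 -0.3326384   0.18835547] [-7.33150041e-02  9.97306908e-01 -1.93184679e-03  3.29679675e-04]
[[309.70691629   0.         314.75716798]
 [  0.         309.70691629 202.67710255]
 [  0.           0.           1.        ]] [[ 0.001 -0.97  -0.241  0.065]
 [ 1.     0.     0.002 -0.   ]
 [-0.001 -0.241  0.97  -0.136]
 [ 0.     0.     0.     1.   ]]
```

View pics/w1.png

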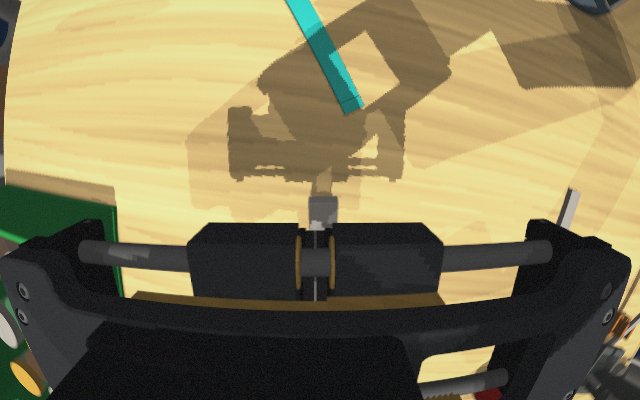

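The wrist view shows the bar's free end just past the closed fingers: end edge at (310–337,197), middle about (323,197). The turquoise bar lies clear at (330,60).

```bash
python3 - <<'E'
from h import *
from scipy.spatial.transform import Rotation as R
w=np.load("wrist.npz");K=w["K"];r=R.from_quat(w["q"])
def ray(u,v):
    d=np.array([u-K[0,2],v-K[1,2]]);a=np.linalg.norm(d)/K[0,0];d=d/np.linalg.norm(d)*np.sin(a)
    D=r.apply(w["M"][:3,:3]@np.array([*d,np.cos(a)]));O=w["p"]+r.apply(w["M"][:3,3]);return O,D
for z in(.100,.105,.109):
    for u in((310,197),(323,197),(337,197)):
        O,D=ray(*u);print(z,u,(O+D*(z-O[2])/D[2]).round(4))
E=lambda:0
t=lambda a:np.array(a)
# model: level path of push point, half-round top at z .032, yaw 8.2, tip-end known
e=t([.414,-.329]);u=t([np.cos(.143),np.sin(.143)]);P=e+u*.0141;print("push",P,"tool mm",r.inv().apply(np.append(P,.19)-w["p"])*1000)
E
```

```text
0.1 (310, 197) [ 0.4119 -0.3385  0.1   ]
0.1 (323, 197) [ 0.4105 -0.329   0.1   ]
0.1 (337, 197) [ 0.409  -0.3186  0.1   ]
0.105 (310, 197) [ 0.4108 -0.3386  0.105 ]
0.105 (323, 197) [ 0.4094 -0.3293  0.105 ]
0.105 (337, 197) [ 0.4079 -0.3192  0.105 ]
0.109 (310, 197) [ 0.4099 -0.3387  0.109 ]
0.109 (323, 197) [ 0.4085 -0.3295  0.109 ]
0.109 (337, 197) [ 0.407  -0.3196  0.109 ]
push [ 0.42795608 -0.32699056] tool mm [-4.14741185  5.08975735 -1.66284993]
```

```bash
python3 -m crank '[-2,2,10,0,0,0,255,-4,5,22,0,0,0,255,-4,5,34,0,0,0,255,-4,5,46,0,0,0,255,-4,5,50,0,0,0,255]' && python3 -m crank '[0,0,4,0,0,0,255,1,0,8,0,0,0,255,2,0,12,0,0,0,255,3,0,16,0,0,0,255,4,0,20,0,0,0,255]'
```

```text
time: 2.7
position: [0.4271, -0.3169, 0.139]
tool_rot: [-0.073, 0.997, 0.002, -0.001]
ft_force: [-0.5, -0.1, 0.6]
grip_width: 0.0001
grip_force: 0.0
time: 3.12
position: [0.4236, -0.3206, 0.1214]
tool_rot: [-0.073, 0.997, -0.001, -0.0]
ft_force: [-2.9, 0.1, 9.5]
grip_width: 0.0007
grip_force: 3.9
```

Contact, but about 6 mm off the bar's centre line. I'll lift, centre and push again.

```bash
python3 -m crank '[0,0,-8,0,0,0,255,-1,0,-16,0,0,0,255,-1,-6,-16,0,0,0,255,-1,-6,-16,0,0,0,255,-1,-6,-16,0,0,0,255]' && python3 -m crank '[0,0,4,0,0,0,255,0,0,8,0,0,0,255,0,0,12,0,0,0,255,1,0,16,0,0,0,255,2,0,20,0,0,0,255]' && python3 -m crank '[1,0,4,0,0,0,255,2,0,8,0,0,0,255,3,0,12,0,0,0,255,4,0,16,0,0,0,255,4,0,20,0,0,0,255]'
```

```text
time: 3.53
position: [0.426, -0.3269, 0.137]
tool_rot: [-0.073, 0.997, -0.001, 0.0]
ft_force: [-1.0, -0.6, 0.4]
grip_width: 0.0003
grip_force: 0.0
time: 3.95
position: [0.4231, -0.3265, 0.1166]
tool_rot: [-0.073, 0.997, 0.0, -0.001]
ft_force: [-3.3, -0.1, 7.5]
grip_width: 0.0002
grip_force: 3.9
time: 4.37
position: [0.4184, -0.327, 0.0968]
tool_rot: [-0.074, 0.997, 0.0, -0.001]
ft_force: [-5.3, -1.5, 9.0]
grip_width: 0.0008
grip_force: 4.1
```

```bash
python3 -m crank '[1,0,4,0,0,0,255,2,0,8,0,0,0,255,2,0,12,0,0,0,255,3,0,16,0,0,0,255,3,0,20,0,0,0,255]' && python3 -m crank '[0,0,3,0,0,0,255,0,0,6,0,0,0,255,0,0,9,0,0,0,255,0,0,11,0,0,0,255,0,0,11,0,0,0,255]'; python3 - <<'E'
from rig import robot
import cv2
cv2.imwrite("pics/s2.png",cv2.resize(robot.camera("scene")["pixels"][170:390,130:350,::-1],None,fx=2.5,fy=2.5))
E
```

```text
time: 4.78
position: [0.4154, -0.3275, 0.0768]
tool_rot: [-0.074, 0.997, 0.0, -0.001]
ft_force: [-6.2, -0.7, 10.0]
grip_width: 0.0004
grip_force: 4.7
time: 5.2
position: [0.4147, -0.3273, 0.0658]
tool_rot: [-0.074, 0.997, 0.001, -0.002]
ft_force: [-7.7, -2.4, 10.8]
grip_width: 0.0007
grip_force: 5.6
```

View pics/s2.png

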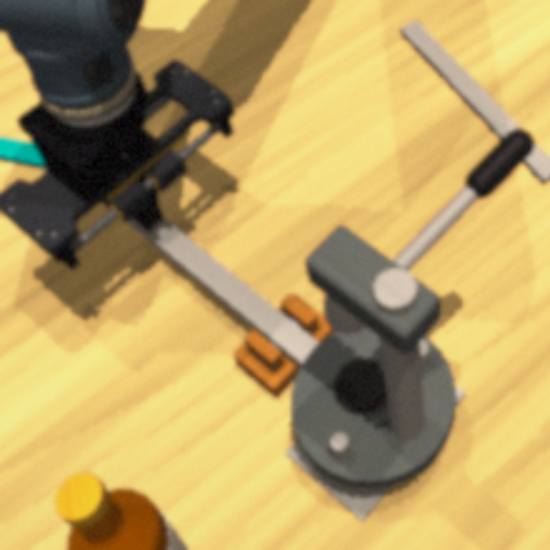

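The bar looks level (fingertips at z≈41 mm), with its tip still under the rim at about (305,350) and the bar seated between the cheeks. Now I lift off.

```bash
python3 -m crank '[2,0,-3,0,0,0,255,3,0,-10,0,0,0,255,3,0,-30,0,0,0,255,3,0,-60,0,0,0,255,3,0,-90,0,0,0,255]' && python3 -m crank '[0,20,-20,0,0,0,255,0,55,-40,0,0,0,255,0,90,-40,0,0,0,255,0,125,-40,0,0,0,255,0,160,-40,0,0,0,255]' && python3 -m crank '[0,15,0,0,0,0,255,0,20,0,0,0,0,255,0,20,0,0,0,0,255,0,20,0,0,0,0,255,0,20,0,0,0,0,255]'; python3 - <<'E'
from rig import robot
import cv2,numpy as np
f=lambda a:cv2.resize(a[...,::-1],None,fx=2.5,fy=2.5,interpolation=cv2.INTER_CUBIC)
s=robot.camera("scene")["pixels"];t=robot.camera("top")["pixels"]
cv2.imwrite("pics/fin.png",np.hstack([f(t[110:260,350:480]),f(s[220:370,160:320])]))
E
```

```text
time: 5.67
position: [0.4132, -0.3271, 0.1556]
tool_rot: [-0.073, 0.997, 0.001, -0.001]
ft_force: [0.5, -0.3, -1.1]
grip_width: 0.0003
grip_force: 0.0
time: 6.08
position: [0.3901, -0.1682, 0.1961]
tool_rot: [-0.073, 0.997, -0.0, 0.001]
ft_force: [0.8, 0.5, 0.3]
grip_width: 0.0003
grip_force: 0.0
time: 6.5
position: [0.3886, -0.1514, 0.1957]
tool_rot: [-0.073, 0.997, -0.001, 0.001]
ft_force: [-0.6, 0.5, -0.4]
grip_width: 0.0004
grip_force: 0.0
```

View pics/fin.png

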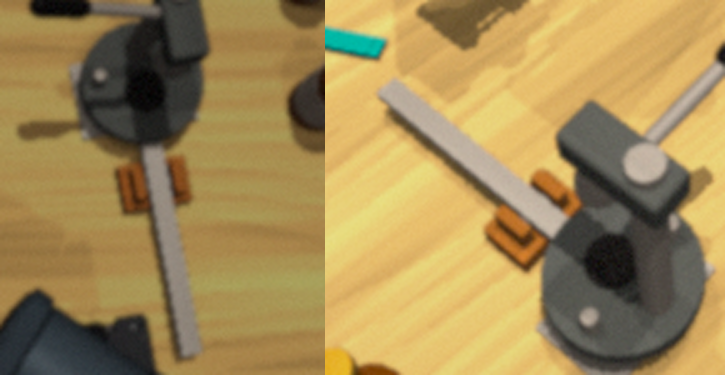

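```bash
python3 - <<'E'
from h import *
e=tri((425.2,252),(184.8,255.2));print("end",e,"tilt deg",np.degrees(np.arcsin((e[2]-.042)/.19)))
from rig import robot
a=C["scene"]["P"];b=robot.camera("scene")["pixels"]
T=a[275:305,270:305];m=cv2.matchTemplate(b[255:325,250:325],T,cv2.TM_CCOEFF_NORMED);_,v,_,l=cv2.minMaxLoc(m);print("head shift px",l[0]-20,l[1]-20,v)
X=None;best=[(np.linalg.norm(proj("scene",np.array([.66,-.29,.2]))-proj("scene",np.array([.66,-.29,.21]))))];print("px per 10mm up",best)
E
```

```text
end [ 0.39686482 -0.3294055   0.0295746 ] tilt deg -3.7496387558256004
head shift px 0 -4 0.9923580884933472
px per 10mm up [np.float64(2.848149337447565)]
```

The foot is up about 14 mm, the bar is level within about 4° and in place, and the arm is clear.

```bash
python3 -c "
from rig import robot
print(robot.hand_in())"
```

```text
the job is handed in; nothing more can be done
None
```

I pushed the capper's bar down to about level and handed the job in at about 6.5 s: the round foot stands roughly 14 mm up on its pins, the bar lies over its block, the arm is clear and I did not touch the capper or go near the vice; no verdict came back.

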